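Nest the bowl covers and put them away in the pantry tray

ROBOT

A 6-joint arm with a two-finger parallel gripper is mounted at the origin on the work surface. World frame = base frame: x ahead of the robot, y to its left, z up, the work surface at z = 0. Lengths are in mm, angles in degrees, forces in N, time in s.
With the tool pointing down it reaches from about 300 to 850 mm from the base axis. Payload 4.2 kg.
Tool frame: the origin (TCP) lies at the very end of the fingers, on their centre line; the grasp point (between the pads) lies 19 mm behind it (env.tcp_to_grasp is the distance from the TCP to the grasp point, in mm); z points along the fingers, y is the line along which they close (so a half turn about z gives the same grasp; the last joint's range is limited). The gripper opens to 91 mm and grips with 3 to 60 N. Pads are 32 mm wide; open, the fingers measure 118 mm over their backs; the gripper's body (76 mm by 178 mm) begins 60 mm behind the grasp point.
Start: joints at [-69.328, 18.312, 89.639, -0, 72.044, -1.146], TCP at [213.711, -533.827, 213.976] pointing down, gripper open.
Joint ranges: [-177.97, 177.97], [-48.28, 115.42], [12.27, 149.76], [-77.06, 257.06], [2.81, 150.46], [-146.56, 146.56]. Speed limits (degrees/s): [147.25, 147.25, 180, 180, 180, 180].

INTERFACE

Orientations are given as [roll, pitch, yaw] about the fixed x, y, z axes, in that order (R = Rz(yaw) Ry(pitch) Rx(roll)).
In Python, from workcell import env gives the robot as it stands.
- The arm moves only by the tool move_arm, never from a script. Its argument "plan" is a list of rows, each a list of 3 entries, a list of its own where there are three numbers: the shift along the world's x, y, z in cm, then the turn about the world's z in degrees, then the closure, from 0 (fully open) to 1 (shut). In form: [[[x, y, z], turn, claw], ...]. A call has 1 to 5 rows; each row shifts and turns the commanded pose from where the row before left it; what a row does not reach is not made up. A row lasts 1/10 s, in which the tool goes at most 50 mm and 8.59 degrees, less where a joint would pass 70% of its speed; a pose out of reach is approached as far as the arm can. A call is refused whole if a number of a shift passes 5 or a number of a turn 8.59, either way. A call with a gripper value outside its range is refused whole. The fingers move at their own pace and stop on an object; "squeeze" is the grip in N (left out, the last holds). Time passes only in rows, so rows that do not move let the fingers close. It gives the time, the measured TCP pose, the force, the opening and the grip force at its end, in the units of the state.
- env.state(): the state, without advancing time (a new reading comes with each control period).
- env.grab_frame(name): name is "scene" or "top" or "wrist"; returns a dict with "frame" (384x512x3 uint8, red, green, blue), "z_map" (384x512 float32, mm along the optical axis (not along the pixel's ray), 0 where there is no reading), "fovy" (degrees; the focal length in pixels is half the picture's height over the tangent of half this angle, whatever the lens; pixels are square), "cx", "cy" (the principal point, pixels), "position" and "orientation" of the camera in the world. Camera axes: x right, y down, z forward; pixel columns grow to the right and rows downward; lengths in mm; the calibration is good to about 2 mm. The wrist camera is an equidistant fisheye: a pixel r from the principal point sees the ray r / f radians off the axis. A picture is of the moment at which its call begins.
- env.job_done(): hands the job in; it is judged then, once.
Trained networks look in a picture, given as the dict that the camera call returned (one of the last four; its "shot" number tells which), for a name from the list of things; names that differ only in an ending like _2 or _b are one class to them, and where a whole thing is asked for, a point or a joint stands for the part that bears it (a point fixed in the world has none). Each returns a list of dicts, best first, with "score" (0 to 1); they miss things now and then, are a little off and sometimes report something else, mostly with a low value. They report only what shows in the picture. A call takes as long as a camera call.
- env.search_frame(picture, label): "point" ([column, row] in pixels, amid what is visible of it).
- env.landmark_of(picture, label): "point" ([column, row] in pixels: a listed point, or the origin of a listed thing).
The state is a dict: "time_s": time; "qpos": joint angles; "qvel": joint speeds; "effort": joint torques, N m; "ee_pos": TCP position; "ee_rot": TCP orientation; "force": force on the tool from outside, world axes, zero at the start; "torque": the same for the moment, N m; "gripper_width": finger opening in mm; "gripper_force": force on a finger pad.
Only numpy, scipy, OpenCV 4.12 (cv2) and the standard library are available. Lean on these libraries where they do the work, as an engineer would, in place of code of your own. Each camera call takes 0.05 s, during which the arm holds its last target. There are 200 camera calls.

TASK

Put the three domed bowl covers away: take them off the sloping rack and nest them on the cork mat of the pulled-out tray, largest first, each standing level with its hollow side up and cupped fully down inside the next larger one. Set each one down gently rather than dropping it, then let go and push the loaded tray fully home, leaving the jar, the mug and the pepper mill where they stand.

Things in the scene. Friction and masses are not known exactly. Their poses are not given: they have to be found in the camera images.
- cover_large: dark wooden domed bowl cover, rim outside diameter 142 mm, height 50 mm, wall 8 mm; the top 20 mm of the wall is plain and upright, to be pinched with one finger inside, one outside. It lies dome down on a flat button (52 mm across, 8 mm high). 0.14 to 0.22 kg. Origin: centre of the button's underside; z: its axis, towards the open rim. Round, so yaw is free. Starts leaning 30 degrees on the rack
- cover_medium: white-painted wooden domed cover, same shape and frame: rim outside diameter 116 mm, height 50 mm, wall 8 mm, button 52 mm across and 8 mm high, 0.10 to 0.17 kg. Fully nested, its button stands on the large cover's inner floor and its rim is 16 mm above the large one's; 4 to 5 mm of play all round
- cover_small: sage-green painted wooden domed cover, same shape and frame: rim outside diameter 90 mm, height 50 mm, wall 8 mm, button 52 mm across and 8 mm high, 0.08 to 0.13 kg. Fully nested, its button stands on the medium cover's inner floor and its rim is 16 mm above the medium one's; 4 to 5 mm of play all round
- cover_large_in (a point): centre of the large cover's flat inner floor, 16 mm above the cover's origin along its z; the flat is about 60 mm across
- cover_medium_in (a point): centre of the medium cover's flat inner floor, 16 mm above the cover's origin along its z; the flat is about 60 mm across
- rack: fixed wooden rack, 440 mm along its y, with bays at y = -145, 0, 145 mm; the covers lie in them in any order, hollow side up and towards the robot. The board slopes up at 30 degrees to its +x (away from the robot), 60 mm above the table at the buttons' centres, 100 mm at its far edge; a 6 mm brass lip stops each button. Origin: on the table under the middle button's centre
- tray (a joint): how far the tray is pulled out towards the robot, m: 0 = fully home against its stop, at most 0.10; starts between 0.06 and 0.09. It slides along its own x with about 2.5 N of friction, without spring, and stays where it is left.
- tray_mat (a point): centre of the top of the cork mat (90 mm in diameter, fixed to the tray's floor, 28 mm above the table) on which the large cover must stand; x points in the direction in which the tray is pushed home (away from the robot), z up
- tray_front (a point): the outer face of the brass strip on the tray's white front panel, the place to push: 98 mm before the mat's centre in x, 59 mm above the table; same axes as the mat. The strip is 110 mm long and 14 mm high, the panel is 190 mm wide, its top 74 mm above the table
- jar: bystander: closed glass storage jar, 80 mm in diameter, 130 mm tall, origin at the centre of its underside; leave it alone
- mug: bystander: white mug, 76 mm in diameter, 85 mm tall, origin at the centre of its underside; leave it alone
- pepper_mill: bystander: turned wooden pepper mill, 52 mm in diameter, 145 mm tall, origin at the centre of its underside; leave it alone
- runner: fixed white runner frame that carries the tray, 290 mm long, 190 mm wide, side rails 36 mm and end stop 50 mm high. Origin: on the table under the mat's centre when the tray is home; x: the direction in which the tray is pushed home

How it is judged:
By the outcome, as a careful person would: the job done as asked, in the order asked, and still so for the second after the job is handed in, with the robot touching nothing.
It also fails if it takes over 72 s, if anything falls off the work surface, if the arm or the gripper's body presses on something with over 40 N, if the wrist force passes 120 N, or if a joint passes its speed limit or range.

## Working session

There is one attempt and no reset: what is moved stays moved. The work goes in short steps, Python scripts to look and compute and a tool call to move; the robot and the scene stay as the last step left them, time stands still between calls to the robot, and variables do not carry over. Pictures are saved under pics/ and viewed, at most 10 in all, crops included, and the job is handed in when it is done.

Besides the shell and the picture viewer there is one more tool, called as a command line: name --argument value ..., lists and objects as JSON in quotes. move_arm: Moves the arm, as the interface text tells. Its arguments: {"type":"object","properties":{"plan":{"type":"array","items":{"type":"array"}},"squeeze":{"type":"number"}},"required":["plan"]}

```bash
mkdir -p pics; ls
cat > h.py <<'E'
import numpy as np, cv2
from scipy.spatial.transform import Rotation as R
from workcell import env
def Rm(o):
    o=np.array(o,float)
    if o.shape==(3,3): return o
    if o.size==4: return R.from_quat(o).as_matrix()
    return R.from_euler('xyz',o,degrees=True).as_matrix()
def rays(p,uv):
    f=192/np.tan(np.radians(p['fovy'])/2); uv=np.atleast_2d(uv)
    d=np.c_[(uv-[p['cx'],p['cy']])/f,np.ones(len(uv))]
    return d
def w(p,uv,z=None):  # pinhole: pixel -> world with depth map or given plane height
    uv=np.atleast_2d(uv).astype(float); d=rays(p,uv); M=Rm(p['orientation']); c=np.array(p['position'])
    if z is None:
        zz=p['z_map'][uv[:,1].round().astype(int),uv[:,0].round().astype(int)]
        return (d*zz[:,None])@M.T+c
    dw=d@M.T; return c+dw*((z-c[2])/dw[:,2])[:,None]
def cloud(p):
    v,u=np.mgrid[:384,:512]; return w(p,np.c_[u.ravel(),v.ravel()]).reshape(384,512,3)
def save(p,n): cv2.imwrite('pics/'+n+'.png',p['frame'][:,:,::-1])
E
python3 - <<'E'
from h import *
s=env.state(); print({k:np.round(v,2) for k,v in s.items()})
for n in ['scene','top']:
    p=env.grab_frame(n); save(p,n+'0'); print(n,p['fovy'],p['cx'],p['cy'],p['position'],p['orientation'],p['shot'])
    for l in ['cover_large','cover_medium','cover_small','rack','tray_mat','tray_front','jar','mug','pepper_mill','runner','cover_large_in']:
        r=env.landmark_of(p,l)
        for q in r[:2]: print(l,np.round(q['point']),round(q['score'],2),w(p,q['point']).round(0))
a=cv2.imread('pics/scene0.png');b=cv2.imread('pics/top0.png')
cv2.imwrite('pics/both.png',cv2.resize(np.vstack([a,b]),(400,600)))
E
```

```text
pics
{'time_s': np.float64(0.0), 'qpos': array([-69.33,  18.35,  89.71,  -0.  ,  72.04,  -1.15]), 'qvel': array([ 0.09,  0.03, -0.05,  0.03, -0.09, -0.04]), 'effort': array([  0.  , -41.25, -23.2 ,   0.07,   0.05,  -0.  ]), 'ee_pos': array([ 213.51, -533.35,  213.13]), 'ee_rot': array([-179.9 ,   -0.  ,   21.82]), 'force': array([-0.01, -0.09,  0.  ]), 'torque': array([-0.01, -0.02,  0.04]), 'gripper_force': np.float64(0.0), 'gripper_width': np.float64(91.26)}
scene 55.21071591476823 256.4824960579622 188.1038418106747 [1395.66827179  173.84261032  817.68891397] [-1.33945972e+02  1.08327002e-01  9.73075691e+01] 1
cover_large [227. 159.] 0.58 [[513. -34.  77.]]
cover_medium [178. 154.] 0.88 [[ 514. -194.   82.]]
cover_small [141. 149.] 0.82 [[ 513. -315.   89.]]
cover_small [182. 166.] 0.59 [[ 476. -204.   -1.]]
rack [180. 167.] 0.68 [[ 488. -205.    1.]]
rack [138. 150.] 0.3 [[ 509. -329.   80.]]
tray_mat [301. 192.] 0.78 [[584. 205.  29.]]
tray_mat [301. 163.] 0.61 [[498. 197.  71.]]
tray_front [299. 163.] 0.82 [[499. 191.  73.]]
jar [226. 232.] 0.96 [[788.  13.  55.]]
jar [378. 174
[... 412 characters left out ...]
er_medium [333. 230.] 0.56 [[ 487. -203.   76.]]
cover_medium [268. 155.] 0.46 [[722.  10. 131.]]
cover_small [376. 230.] 0.63 [[ 487. -342.   74.]]
rack [325. 229.] 0.89 [[ 488. -175.   78.]]
rack [284. 227.] 0.24 [[495. -45.  81.]]
tray_mat [210. 202.] 0.86 [[578. 201.  30.]]
tray_front [210. 230.] 0.68 [[485. 196.  68.]]
tray_front [334. 230.] 0.52 [[ 488. -206.   77.]]
jar [270. 155.] 0.59 [[ 499.   69. 1266.]]
mug [346. 157.] 0.85 [[ 739. -267.    6.]]
pepper_mill [134. 242.] 0.79 [[448. 439.  82.]]
runner [206. 182.] 0.94 [[649. 217.  22.]]
runner [282. 225.] 0.39 [[502. -38.  83.]]
cover_large_in [332. 232.] 0.66 [[ 479. -198.   75.]]
cover_large_in [286. 232.] 0.64 [[479. -50.  69.]]
```

View pics/top0.png

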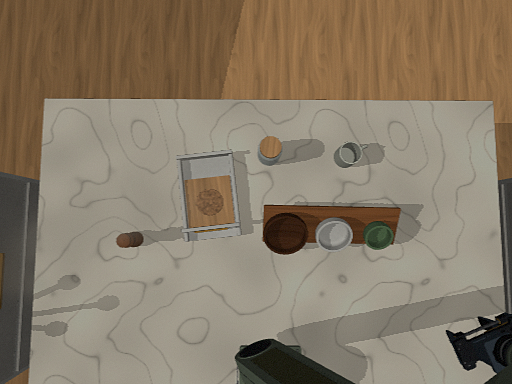

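View pics/scene0.png

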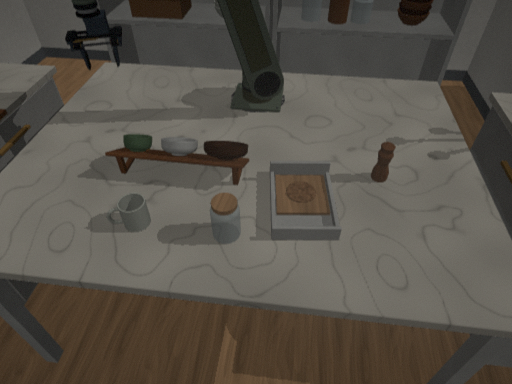

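```bash
cat >> h.py <<'E'
from scipy.optimize import least_squares
def circ(P2,r):
    f=lambda a: np.hypot(P2[:,0]-a[0],P2[:,1]-a[1])-r
    s=least_squares(f,P2.mean(0),loss='soft_l1',f_scale=1.5); return s.x, np.sqrt(np.median(f(s.x)**2))
E
python3 - <<'E'
from h import *
for n in ['top','scene']:
    p=env.grab_frame(n); C=cloud(p); col=p['frame'].astype(float)
    ok=p['z_map']>0; P=C[ok]
    m=(P[:,0]>420)&(P[:,0]<600)&(P[:,1]>-430)&(P[:,1]<45)&(P[:,2]>30)&(P[:,2]<170); Q=P[m]
    # board plane ransac with tilt 25..35
    rng=np.random.default_rng(0); best=0
    for i in range(3000):
        a,b,c=Q[rng.choice(len(Q),3,False)]; nn=np.cross(b-a,c-a); L=np.linalg.norm(nn)
        if L<500: continue
        nn/=L; nn*=np.sign(nn[2])
        if not(.82<nn[2]<.91 and nn[0]<-.4 and abs(nn[1])<.12): continue
        k=(abs((Q-a)@nn)<2).sum()
        if k>best: best,bn,ba=k,nn,a
    I=Q[abs((Q-ba)@bn)<2.5]; c0=I.mean(0); nn=np.linalg.svd(I-c0)[2][2]; nn*=np.sign(nn[2])
    print(n,'plane',best,nn.round(3),'tilt',np.degrees(np.arccos(nn[2])).round(1),'yaw',np.degrees(np.arctan2(-nn[1],-nn[0])).round(1))
    yw=np.arctan2(-nn[1],-nn[0]); ex=np.array([np.cos(yw),np.sin(yw),0]); ey=np.cross([0,0,1],ex); ez=nn; es=np.cross(ey,ez)
    h=(Q-c0)@ez
    for nm,y,r in [('L',-46,71),('M',-195,58),('S',-335,45)]:
        k=(abs(h-50)<4)&(abs(Q[:,1]-y)<r+10); p2=np.c_[Q[k]@es,Q[k]@ey]
        x,e=circ(p2,r-2); hz=np.median(h[k]); rc=es*x[0]+ey*x[1]+ez*(c0@ez+50); print(nm,k.sum(),'rimcentre',rc.round(1),'rms',e.round(2),'base',(rc-50*ez).round(1))
    # tray
    T=P[(P[:,0]>430)&(P[:,0]<800)&(P[:,1]>80)&(P[:,1]<330)&(P[:,2]>12)]
    rect=lambda k:(cv2.minAreaRect(T[k][:,:2].astype(np.float32)),k.sum())
    print('all',rect(T[:,2]>20)); print('floor',rect(abs(T[:,2]-27)<4))
    fr=T[(T[:,2]>66)&(T[:,2]<82)]; print('front top',len(fr),fr.mean(0).round(1),np.ptp(fr,0).round(1), 'slope',np.degrees(np.polyfit(fr[:,1],fr[:,0],1)[0]).round(1))
    for x0 in range(440,800,15):
        k=abs(T[:,0]-x0)<8; kk=k&(abs(T[:,1]-200)<60)
        if k.any(): print(x0,'all zmax',T[k,2].max().round(0),'mid z',np.percentile(T[kk,2],[5,50,95]).round(0) if kk.any() else '',end=' | ')
    print()
    J=P[(P[:,2]>20)&(P[:,0]>640)&(P[:,1]<80)]; 
    print('jar top',J[J[:,2]>120].mean(0).round(0))
E
```

```text
top plane 1533 [-0.499  0.009  0.867] tilt 29.9 yaw -1.1
L 263 rimcentre [468.9 -46.  103.5] rms 2.35 base [493.9 -46.4  60.2]
M 232 rimcentre [ 466.7 -199.2  103.9] rms 2.53 base [ 491.7 -199.6   60.6]
S 195 rimcentre [ 464.1 -341.3  103.9] rms 2.31 base [ 489.  -341.8   60.6]
all (((602.4034423828125, 207.29917907714844), (290.13983154296875, 190.32460021972656), 6.628726005554199), np.int64(3292))
floor (((598.2421875, 206.7293243408203), (276.49078369140625, 190.11473083496094), 6.540168285369873), np.int64(1493))
front top 229 [494.  195.   72.4] [ 29.5 184.5  14.4] slope -6.7
455 all zmax 40.0 mid z [12. 13. 15.] | 470 all zmax 41.0 mid z [12. 13. 16.] | 485 all zmax 80.0 mid z [13. 66. 76.] | 500 all zmax 80.0 mid z [20. 70. 76.] | 515 all zmax 77.0 mid z [20. 23. 28.] | 530 all zmax 39.0 mid z [20. 24. 28.] | 545 all zmax 40.0 mid z [20. 25. 30.] | 560 all zmax 41.0 mid z [20. 26. 31.] | 575 all zmax 40.0 mid z [21. 26. 32.] | 590 all zmax 40.0 mid z [21. 27. 31.] | 605 all zmax 41.0 mid z [20. 26. 31.] | 620 all zmax 41.0 mid z [19. 24. 30.] | 635 all zmax 39.0 mid z [19. 23
[... 1032 characters left out ...]
ll zmax 78.0 mid z [22. 25. 62.] | 530 all zmax 39.0 mid z [22. 24. 27.] | 545 all zmax 39.0 mid z [23. 26. 30.] | 560 all zmax 39.0 mid z [23. 28. 31.] | 575 all zmax 41.0 mid z [24. 28. 31.] | 590 all zmax 38.0 mid z [23. 28. 30.] | 605 all zmax 39.0 mid z [23. 28. 31.] | 620 all zmax 40.0 mid z [23. 26. 30.] | 635 all zmax 38.0 mid z [22. 24. 27.] | 650 all zmax 38.0 mid z [22. 25. 27.] | 665 all zmax 39.0 mid z [12. 22. 26.] | 680 all zmax 41.0 mid z [12. 13. 22.] | 695 all zmax 39.0 mid z [12. 13. 16.] | 710 all zmax 38.0 mid z [12. 13. 15.] | 725 all zmax 52.0 mid z [48. 49. 50.] | 740 all zmax 54.0 mid z [16. 45. 52.] | 755 all zmax 54.0 mid z [14. 35. 51.] | 
jar top [755.   5. 130.]
```

move_arm --plan '[[[2.6,4,0],8.4,0],[[2.6,4,0],8.4,0],[[2.6,4,0],8.4,0],[[2.6,4,0],8.4,0],[[2.6,4,0],8.4,0]]'

```text
time_s: 1.8
ee_pos: [344.4, -332.2, 214.2]
ee_rot: [180.0, 0.0, 64.1]
force: [1.3, -0.6, -0.2]
gripper_width: 91.2
gripper_force: 0.0
```

move_arm --plan '[[[2.6,4,0],8.4,0],[[2.6,4,0],8.4,0],[[2.6,4,0],8.4,0],[[2.6,4,0],0,0],[[2.6,4,0],0,0]]'

```text
time_s: 2.3
ee_pos: [474.6, -132.0, 214.3]
ee_rot: [179.9, 0.0, 89.0]
force: [-0.4, -0.5, 0.1]
gripper_width: 91.1
gripper_force: 0.0
```

move_arm --plan '[[[2.6,4,0],0,0],[[2.6,4,0],0,0],[[0,0,0],0,0]]'

```text
time_s: 2.6
ee_pos: [528.4, -49.4, 213.8]
ee_rot: [179.9, -0.1, 89.3]
force: [-0.4, -0.6, 0.2]
gripper_width: 91.4
gripper_force: 0.0
```

move_arm --plan '[[[0.2,0.1,-3.5],0,0.3],[[0.2,0.1,-3],0,0.4],[[0.1,0.1,-2],0,0.5],[[0,0,-1],0,0.5],[[0,0,0],0,0.5]]' --squeeze 15

```text
time_s: 3.1
ee_pos: [529.7, -51.2, 117.9]
ee_rot: [-179.8, -0.0, 89.0]
force: [-0.2, -0.1, 0.2]
gripper_width: 53.9
gripper_force: 0.0
```

Run:
```python
from h import *
p=env.grab_frame('wrist'); save(p,'w1'); print(p['fovy'],p['position'],p['orientation'])
```

```text
65.70646984690485 [531.59906144  25.77440523 287.60803928] [164.34854666   0.20777965  -0.97624191]
```

View pics/w1.png

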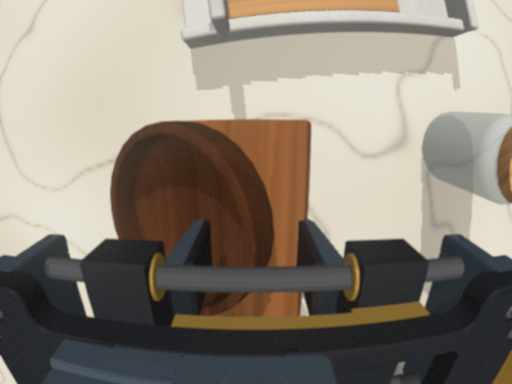

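move_arm --plan '[[[0.2,0.4,0],0,0.6],[[0,0,0],0,0.8],[[0,0,0],0,1],[[0,0,0],0,1],[[0,0,0],0,1]]' --squeeze 15

```text
time_s: 3.65
ee_pos: [532.8, -46.8, 119.1]
ee_rot: [180.0, 0.0, 89.0]
force: [0.3, -0.1, -1.7]
gripper_width: 10.6
gripper_force: 11.9
```

move_arm --plan '[[[0,0,0.3],0,1],[[0,0,0.7],0,1],[[0,0,1],0,1],[[0,0,1],0,1],[[0,0,0],0,1]]' --squeeze 25

```text
time_s: 4.15
ee_pos: [534.1, -47.0, 151.1]
ee_rot: [179.8, 0.0, 89.0]
force: [0.1, -0.5, -0.2]
gripper_width: 8.0
gripper_force: 25.3
```

Run:
```python
from h import *
p=env.grab_frame('wrist'); q=env.grab_frame('scene'); 
a=p['frame'][:,:,::-1]; b=cv2.resize(q['frame'][90:250,90:310,::-1],(512,372)); cv2.imwrite('pics/w2.png',cv2.resize(np.vstack([a,b]),(406,600)))
s=env.state(); print(s['force'],s['torque'],s['gripper_width'])
```

```text
[ 0.04186605 -0.09261664 -1.23861276] [ 0.05470492 -0.18540187 -0.02972912] 7.822275045534951
```

View pics/w2.png

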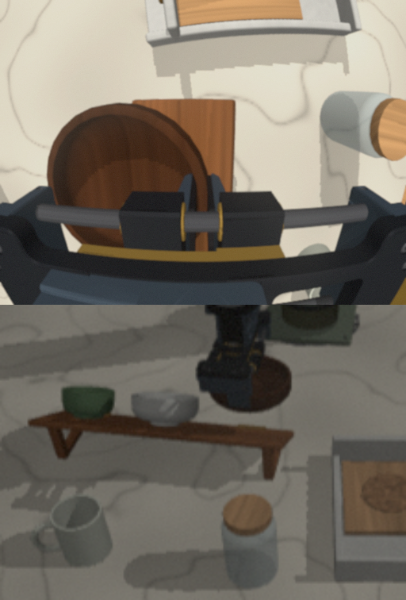

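move_arm --plan '[[[0,0,2],0,1],[[1,2.5,2],0,1],[[2,4.5,0],0,1],[[2,4.5,0],0,1],[[2,4.5,0],0,1]]' --squeeze 30

```text
time_s: 4.75
ee_pos: [603.0, 114.6, 188.8]
ee_rot: [-180.0, 0.0, 89.0]
force: [0.4, -0.3, -2.3]
gripper_width: 7.9
gripper_force: 30.3
```

move_arm --plan '[[[2,4.5,0],0,1],[[2,4.5,0],0,1],[[0.4,0,0],0,1],[[0,0,0],0,1]]' --squeeze 30

```text
time_s: 5.15
ee_pos: [646.6, 204.0, 187.5]
ee_rot: [-179.9, 0.1, 89.1]
force: [0.1, -0.6, -1.5]
gripper_width: 7.9
gripper_force: 30.3
```

```bash
cat >> h.py <<'E'
def wcloud(p):
    v,u=np.mgrid[:384,:512]; f=192/np.tan(np.radians(p['fovy'])/2)
    du,dv=u-p['cx'],v-p['cy']; r=np.hypot(du,dv)+1e-9; t=r/f; k=np.tan(t)/r
    d=np.dstack([du*k,dv*k,np.ones_like(k)])*p['z_map'][...,None]
    return d@Rm(p['orientation']).T+np.array(p['position'])
def rim(P,c,r,zlo,zhi):
    "fit level-ish rim: highest ring near c"
    k=(np.hypot(P[:,0]-c[0],P[:,1]-c[1])<r+12)&(np.hypot(P[:,0]-c[0],P[:,1]-c[1])>r-18)&(P[:,2]>zlo)&(P[:,2]<zhi); Q=P[k]
    def f(a):
        n=np.array([a[3],a[4],1]);n/=np.linalg.norm(n); d=Q-a[:3]; h=d@n; q=d-h[:,None]*n
        rr=np.linalg.norm(q,axis=1)-(r-4); return np.r_[np.hypot(h,np.maximum(abs(rr)-3.5,0))]
    z0=np.percentile(Q[:,2],90)
    s=least_squares(f,[c[0],c[1],z0,0,0],loss='cauchy',f_scale=1.0); return s.x.round(3),len(Q),np.median(abs(s.fun)).round(2)
E
python3 - <<'E'
from h import *
e=env.state()['ee_pos']; print(e.round(1),env.state()['ee_rot'])
c=e[:2]+[-67,1]
p=env.grab_frame('wrist'); P=wcloud(p)[p['z_map']>0]; print('wrist',rim(P,c,71,e[2]+5,e[2]+40))
for n in ['top','scene']:
    p=env.grab_frame(n); P=cloud(p)[p['z_map']>0]; print(n,rim(P,c,71,e[2]+5,e[2]+40))
E
```

```text
[646.6 204.  187.5] [-1.79898569e+02  7.45655898e-02  8.91369814e+01]
wrist (array([ 5.81512e+02,  2.06961e+02,  1.97805e+02, -5.20000e-02,
        2.00000e-03]), 6000, np.float64(0.7))
top (array([ 5.80775e+02,  2.02801e+02,  1.98669e+02, -4.50000e-02,
        1.10000e-02]), 118, np.float64(1.54))
scene (array([ 5.88126e+02,  2.03738e+02,  1.99581e+02, -1.30000e-02,
        6.00000e-03]), 322, np.float64(2.46))
```

move_arm --plan '[[[0,0,-3],0,1],[[0,0,-3.5],0,1],[[0,0,-3],0,1],[[0,0,-1.2],0,1],[[0,0,0],0,1]]' --squeeze 30

```text
time_s: 5.8
ee_pos: [645.5, 201.8, 80.6]
ee_rot: [-179.8, 0.1, 88.9]
force: [0.0, -0.1, -1.5]
gripper_width: 8.0
gripper_force: 30.3
```

move_arm --plan '[[[0,0,-0.3],0,1],[[0,0,-0.2],0,1],[[0,0,-0.2],0,1],[[0,0,0],0,1]]' --squeeze 30

```text
time_s: 6.2
ee_pos: [646.9, 203.3, 75.6]
ee_rot: [179.9, -0.0, 89.0]
force: [0.7, -0.1, -1.3]
gripper_width: 7.8
gripper_force: 30.3
```

move_arm --plan '[[[0,0,-0.2],0,1],[[0,0,-0.1],0,1],[[0,0,0],0,1]]' --squeeze 30

```text
time_s: 6.5
ee_pos: [646.6, 203.2, 71.8]
ee_rot: [-180.0, 0.0, 89.0]
force: [-0.2, 1.0, -1.9]
gripper_width: 7.8
gripper_force: 30.3
```

move_arm --plan '[[[0,0,-0.1],0,1],[[0,0,-0.1],0,1],[[0,0,0],0,1]]'

```text
time_s: 6.8
ee_pos: [646.6, 203.1, 69.7]
ee_rot: [-180.0, 0.0, 89.0]
force: [1.4, -1.0, -2.4]
gripper_width: 8.1
gripper_force: 30.3
```

move_arm --plan '[[[0,0,-0.1],0,1],[[0,0,-0.1],0,1],[[0,0,0],0,1]]'

```text
time_s: 7.1
ee_pos: [646.7, 203.2, 67.8]
ee_rot: [-180.0, 0.0, 89.0]
force: [-0.5, -0.4, -1.0]
gripper_width: 7.7
gripper_force: 30.3
```

move_arm --plan '[[[0,0,-0.1],0,1],[[0,0,-0.1],0,1],[[0,0,0],0,1]]'

```text
time_s: 7.4
ee_pos: [647.2, 203.2, 66.7]
ee_rot: [179.9, -0.0, 89.0]
force: [1.6, -0.3, 3.7]
gripper_width: 7.9
gripper_force: 30.3
```

Run:
```python
from h import *
s=env.state();e=s['ee_pos']; print(e.round(1),s['force'].round(2),s['torque'].round(2))
c=e[:2]+[-67,1]
p=env.grab_frame('wrist'); P=wcloud(p)[p['z_map']>0]; print('wrist',rim(P,c,71,e[2]+3,e[2]+40))
```

```text
[647.2 203.2  66.7] [ 1.63 -0.28  3.66] [-0.07  0.1   0.05]
wrist (array([ 5.82160e+02,  2.06328e+02,  7.75200e+01, -4.40000e-02,
       -2.00000e-03]), 6495, np.float64(0.78))
```

move_arm --plan '[[[0,0,-0.1],0,1],[[0,0,-0.1],0,1],[[0,0,0],0,1]]' --squeeze 12

```text
time_s: 7.75
ee_pos: [647.4, 203.2, 64.3]
ee_rot: [179.9, -0.0, 89.0]
force: [2.4, 0.4, 3.4]
gripper_width: 8.0
gripper_force: 12.2
```

move_arm --plan '[[[0,0,0],0,1],[[0,0,0],0,0.9],[[0,0,0],0,0.8],[[0,0,0],0,0.75],[[0,0,0],0,0.75]]' --squeeze 3

```text
time_s: 8.25
ee_pos: [646.2, 203.1, 63.6]
ee_rot: [-179.9, 0.0, 89.0]
force: [0.4, 0.2, 0.3]
gripper_width: 22.8
gripper_force: 0.0
```

move_arm --plan '[[[0,0,1],0,0.75],[[0,0,3],0,0.6],[[0,0,4],0,0.5],[[0,0,4],0,0.5],[[0,0,0],0,0.5]]'

```text
time_s: 8.75
ee_pos: [650.0, 204.2, 192.0]
ee_rot: [179.2, -0.2, 89.0]
force: [1.1, 0.4, 1.2]
gripper_width: 45.1
gripper_force: 0.0
```

Run:
```python
from h import *
s=env.state();e=s['ee_pos']; print(e.round(1),s['force'].round(2),s['torque'].round(2))
c=np.array([580,204])
p=env.grab_frame('wrist'); P=wcloud(p)[p['z_map']>0]; print('wrist',rim(P,c,71,60,95)); save(p,'w3')
for n in ['top','scene']:
    p=env.grab_frame(n); P=cloud(p)[p['z_map']>0]; print(n,rim(P,c,71,60,95),env.landmark_of(p,'cover_large')[:1],env.landmark_of(p,'cover_large_in')[:1])
```

```text
[650.  204.2 192. ] [1.15 0.4  1.22] [ 0.   -0.12 -0.03]
wrist (array([ 5.81186e+02,  2.06409e+02,  7.65920e+01, -1.00000e-03,
       -2.00000e-03]), 3456, np.float64(0.92))
top (array([ 5.81043e+02,  2.03462e+02,  7.68280e+01, -1.90000e-02,
       -9.00000e-03]), 85, np.float64(1.74)) [{'point': [208.4, 200.2], 'score': 0.61}] [{'point': [210.6, 199.4], 'score': 0.67}]
scene (array([ 5.82505e+02,  2.04427e+02,  7.70840e+01,  3.00000e-03,
       -3.00000e-03]), 564, np.float64(3.38)) [{'point': [299.7, 191.6], 'score': 0.82}] [{'point': [300.8, 187.5], 'score': 0.95}]
```

View pics/w3.png

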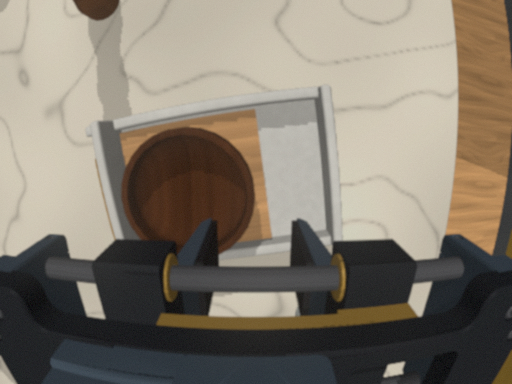

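move_arm --plan '[[[-1.4,-4.5,0],0,0.5],[[-1.4,-4.5,0],0,0.5],[[-1.4,-4.5,0],0,0.5],[[-1.4,-4.5,0],0,0.5],[[-1.4,-4.5,0],0,0.5]]'

```text
time_s: 9.6
ee_pos: [575.5, -23.4, 183.1]
ee_rot: [-179.9, 0.0, 89.0]
force: [-0.0, 0.2, 0.2]
gripper_width: 45.6
gripper_force: 0.0
```

move_arm --plan '[[[-1.4,-4.5,0],0,0.5],[[-1.4,-4.5,0],0,0.5],[[-1.4,-4.5,0],0,0.5],[[-1.5,-4.3,0],0,0.5],[[0,0,0],0,0.5]]'

```text
time_s: 10.1
ee_pos: [517.5, -204.3, 183.2]
ee_rot: [-179.9, 0.1, 88.7]
force: [-0.3, 0.7, 0.7]
gripper_width: 45.5
gripper_force: 0.0
```

```bash
cat >> h.py <<'E'
def rimt(P,c,r):
    "rim tilted 30 deg about rack y (yaw -1.1): fixed normal, circle fit"
    yw=np.radians(-1.1); ex=np.array([np.cos(yw),np.sin(yw),0]); ey=np.cross([0,0,1],ex); n=-.5*ex+np.array([0,0,.866]); es=np.cross(ey,n)
    d=P-c; h=d@n; a=d@es; b=d@ey; k=(abs(h)<6)&(np.hypot(a,b)<r+10)&(np.hypot(a,b)>r-18)
    h,a,b=h[k],a[k],b[k]
    f=lambda x: np.hypot(h-x[2],np.maximum(abs(np.hypot(a-x[0],b-x[1])-(r-4))-3.5,0))
    s=least_squares(f,[0,0,0],loss='cauchy',f_scale=1.); return (np.array(c)+es*s.x[0]+ey*s.x[1]+n*s.x[2]).round(1),k.sum(),np.median(s.fun).round(2)
E
python3 - <<'E'
from h import *
s=env.state();e=s['ee_pos']; print(e.round(1))
p=env.grab_frame('wrist'); P=wcloud(p)[p['z_map']>0]; print('wrist',rimt(P,[468,-199,104.5],58))
print(rimt(P,[466,-341,104.5],45))
p=env.grab_frame('top'); P=cloud(p)[p['z_map']>0]; print('top',rimt(P,[468,-199,104.5],58),rimt(P,[466,-341,104.5],45))
E
```

```text
[ 517.5 -204.3  183.2]
wrist (array([ 466.6, -197.3,  102.2]), np.int64(2769), np.float64(0.61))
(array([ 465. , -339.5,  102.4]), np.int64(224), np.float64(1.0))
top (array([ 466.8, -200. ,  103. ]), np.int64(159), np.float64(1.48)) (array([ 464.3, -341.3,  102.7]), np.int64(81), np.float64(1.8))
```

move_arm --plan '[[[-0.1,0,-2],0,0.5],[[0,0,-3],0,0.5],[[0,0,-2],0,0.6],[[0,0,0],0,0.7],[[0,0,0],0,0.8]]' --squeeze 15

```text
time_s: 10.7
ee_pos: [519.3, -198.8, 114.0]
ee_rot: [-180.0, -0.0, 89.1]
force: [0.3, 0.5, 0.4]
gripper_width: 24.4
gripper_force: 0.0
```

move_arm --plan '[[[0,0,0],0,1],[[0,0,0],0,1],[[0,0,0],0,1]]' --squeeze 15

```text
time_s: 11.0
ee_pos: [519.2, -199.9, 114.8]
ee_rot: [179.9, 0.0, 89.0]
force: [-0.4, -0.1, -1.7]
gripper_width: 8.9
gripper_force: 16.1
```

move_arm --plan '[[[0,0,0.3],0,1],[[0,0,0.7],0,1],[[0,0,1],0,1],[[0,0,1],0,1],[[0,0,1],0,1]]' --squeeze 25

```text
time_s: 11.5
ee_pos: [519.0, -200.0, 155.3]
ee_rot: [179.9, 0.0, 89.0]
force: [-0.1, 0.3, -2.1]
gripper_width: 8.5
gripper_force: 25.5
```

move_arm --plan '[[[0,0,3],0,1],[[0,0,3],0,1],[[0,0,0],0,1]]' --squeeze 30

```text
time_s: 11.8
ee_pos: [521.2, -200.9, 219.1]
ee_rot: [179.5, 0.2, 89.0]
force: [0.2, 0.6, -1.0]
gripper_width: 8.4
gripper_force: 30.1
```

Run:
```python
from h import *
s=env.state();e=s['ee_pos']; print(e.round(1),s['force'].round(2))
c=e[:2]+[-54,1]
p=env.grab_frame('wrist'); P=wcloud(p)[p['z_map']>0]; r=rim(P,c,58,e[2]-5,e[2]+40); print('wrist',r, 'rel',(r[0][:3]-e).round(1))
```

```text
[ 521.2 -200.9  219.1] [ 0.22  0.6  -1.02]
wrist (array([ 4.68950e+02, -1.99187e+02,  2.28186e+02, -6.40000e-02,
       -5.00000e-03]), 6695, np.float64(0.97)) rel [-52.3   1.7   9.1]
```

move_arm --plan '[[[1.2,4.4,0],0,1],[[1.3,4.5,0],0,1],[[1.3,4.5,0],0,1],[[1.3,4.5,0],0,1],[[1.3,4.5,0],0,1]]' --squeeze 30

```text
time_s: 12.35
ee_pos: [582.1, 25.9, 212.5]
ee_rot: [-179.9, 0.0, 89.0]
force: [0.1, 0.8, -1.6]
gripper_width: 8.5
gripper_force: 30.1
```

move_arm --plan '[[[1.3,4.5,0],0,1],[[1.3,4.5,0],0,1],[[1.3,4.5,0],0,1],[[1.2,4.5,0],0,1],[[0,0,-3],0,1]]'

```text
time_s: 12.85
ee_pos: [636.5, 210.9, 185.6]
ee_rot: [179.6, -0.3, 89.3]
force: [0.7, -0.7, -1.9]
gripper_width: 8.4
gripper_force: 30.6
```

move_arm --plan '[[[0,0,-3],0,1],[[0,0,-2],0,1],[[0,0,0],0,1],[[0,0,0],0,1]]'

```text
time_s: 13.25
ee_pos: [633.4, 204.0, 133.2]
ee_rot: [-179.9, 0.0, 89.0]
force: [0.6, -0.3, -0.4]
gripper_width: 8.5
gripper_force: 30.6
```

Run:
```python
from h import *
s=env.state();e=s['ee_pos']; print(e.round(1),s['force'].round(2))
for n in ['wrist','top']:
    p=env.grab_frame(n); P=(wcloud(p) if n=='wrist' else cloud(p))[p['z_map']>0]
    r=rim(P,e[:2]+[-54,1],58,e[2]-5,e[2]+40); print(n,'M',r, 'rel',(r[0][:3]-e).round(1)); print('L',rim(P,[580,205],71,60,95))
    if n=='wrist': save(p,'w4')
```

```text
[633.4 204.  133.2] [ 0.62 -0.32 -0.4 ]
wrist M (array([ 5.81180e+02,  2.05671e+02,  1.43078e+02, -5.10000e-02,
       -1.00000e-02]), 6807, np.float64(1.0)) rel [-52.2   1.6   9.8]
L (array([5.80917e+02, 2.06217e+02, 7.68430e+01, 3.00000e-03, 2.00000e-03]), 2222, np.float64(0.57))
top M (array([ 5.81986e+02,  2.03555e+02,  1.33172e+02,  6.10000e-02,
       -2.36000e-01]), 36, np.float64(1.62)) rel [-51.4  -0.5  -0.1]
L (array([ 5.81484e+02,  2.03712e+02,  7.69840e+01, -0.00000e+00,
        1.30000e-02]), 77, np.float64(1.51))
```

View pics/w4.png

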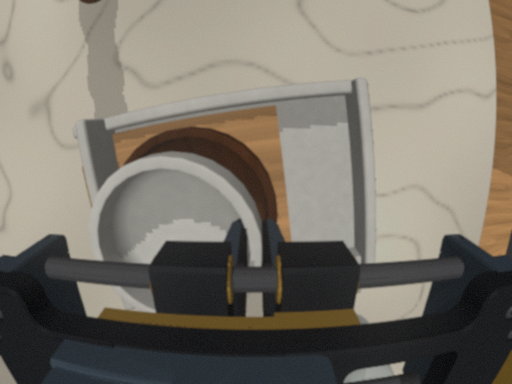

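move_arm --plan '[[[0,0,-2],0,1],[[0,0,-1.5],0,1],[[0,0,-0.6],0,1],[[0,0,-0.3],0,1],[[0,0,0],0,1]]'

```text
time_s: 13.85
ee_pos: [634.2, 204.2, 90.7]
ee_rot: [179.9, -0.0, 89.0]
force: [0.1, -0.1, -2.2]
gripper_width: 8.5
gripper_force: 30.5
```

move_arm --plan '[[[0,0,-0.2],0,1],[[0,0,-0.1],0,1],[[0,0,0],0,1]]'

```text
time_s: 14.15
ee_pos: [633.8, 204.2, 87.3]
ee_rot: [180.0, -0.0, 89.0]
force: [-0.6, 0.1, -1.5]
gripper_width: 8.2
gripper_force: 30.5
```

move_arm --plan '[[[0,0,-0.1],0,1],[[0,0,-0.1],0,1],[[0,0,0],0,1]]'

```text
time_s: 14.45
ee_pos: [633.6, 204.2, 84.8]
ee_rot: [-180.0, 0.0, 89.0]
force: [0.2, 0.8, -1.2]
gripper_width: 8.5
gripper_force: 30.5
```

move_arm --plan '[[[0,0,-0.1],0,1],[[0,0,0],0,1]]'

```text
time_s: 14.65
ee_pos: [633.8, 204.2, 83.9]
ee_rot: [180.0, -0.0, 89.0]
force: [-0.4, -1.4, -0.5]
gripper_width: 8.6
gripper_force: 30.5
```

move_arm --plan '[[[0,0,-0.1],0,1],[[0,0,0],0,1]]'

```text
time_s: 14.85
ee_pos: [634.1, 204.2, 83.3]
ee_rot: [179.9, -0.0, 89.0]
force: [0.6, 0.4, 0.5]
gripper_width: 8.3
gripper_force: 30.6
```

Run:
```python
from h import *
s=env.state();e=s['ee_pos']; print(e.round(1),s['force'].round(2))
p=env.grab_frame('wrist'); P=wcloud(p)[p['z_map']>0]
r=rim(P,e[:2]+[-54,1],58,e[2]-5,e[2]+40); print('M',r, 'rel',(r[0][:3]-e).round(1)); print('L',rim(P,[580,205],71,60,82))
```

```text
[634.1 204.2  83.3] [0.59 0.38 0.54]
M (array([ 5.81911e+02,  2.05870e+02,  9.35710e+01, -4.10000e-02,
       -1.10000e-02]), 6913, np.float64(1.02)) rel [-52.2   1.6  10.3]
L (array([5.80734e+02, 2.05812e+02, 7.67480e+01, 1.00000e-03, 0.00000e+00]), 4746, np.float64(0.71))
```

move_arm --plan '[[[0,0,-0.1],0,1],[[0,0,-0.1],0,1],[[0,0,0],0,1]]' --squeeze 12

```text
time_s: 15.2
ee_pos: [634.7, 204.3, 81.6]
ee_rot: [179.9, -0.0, 89.0]
force: [3.3, -0.4, 3.6]
gripper_width: 8.9
gripper_force: 13.3
```

move_arm --plan '[[[0,0,0],0,1],[[0,0,0],0,0.9],[[0,0,0],0,0.8],[[0,0,0],0,0.75],[[0,0,0],0,0.75]]' --squeeze 3

```text
time_s: 15.7
ee_pos: [633.1, 204.1, 80.5]
ee_rot: [-179.9, 0.0, 89.0]
force: [-0.0, -0.0, -0.4]
gripper_width: 23.0
gripper_force: 0.0
```

move_arm --plan '[[[0,0,1],0,0.75],[[0,0,3],0,0.6],[[0,0,4],0,0.5],[[0,0,3],0,0.5],[[0,0,0],0,0.5]]'

```text
time_s: 16.2
ee_pos: [636.3, 205.0, 197.5]
ee_rot: [179.4, -0.2, 89.0]
force: [0.6, 0.2, 0.8]
gripper_width: 45.5
gripper_force: 0.0
```

Run:
```python
from h import *
s=env.state();e=s['ee_pos']; print(e.round(1),s['force'].round(2))
p=env.grab_frame('wrist'); P=wcloud(p)[p['z_map']>0]
print('M',rim(P,[580,205],58,84,105)); print('L',rim(P,[580,205],71,60,84))
```

```text
[636.3 205.  197.5] [0.57 0.21 0.79]
M (array([ 5.82119e+02,  2.06273e+02,  9.26420e+01, -0.00000e+00,
       -1.00000e-03]), 2671, np.float64(0.64))
L (array([5.80517e+02, 2.05890e+02, 7.67640e+01, 1.00000e-03, 0.00000e+00]), 2901, np.float64(0.68))
```

move_arm --plan '[[[-1.1,-4.5,0],0,0.6],[[-1.1,-4.5,0],0,0.6],[[-1.1,-4.5,0],0,0.6],[[-1.1,-4.5,0],0,0.6],[[-1.1,-4.5,0],0,0.6]]'

```text
time_s: 16.75
ee_pos: [577.1, -22.4, 189.8]
ee_rot: [-179.9, -0.0, 89.0]
force: [0.6, 0.5, -0.1]
gripper_width: 36.3
gripper_force: 0.0
```

move_arm --plan '[[[-1.1,-4.5,0],0,0.6],[[-1.1,-4.5,0],0,0.6],[[-1.1,-4.5,0],0,0.6],[[-1.1,-4.5,0],0,0.6],[[-1,-4.7,0],0,0.6]]'

```text
time_s: 17.25
ee_pos: [523.1, -249.0, 189.8]
ee_rot: [-179.9, -0.1, 89.0]
force: [0.9, 0.5, -0.6]
gripper_width: 36.4
gripper_force: 0.0
```

move_arm --plan '[[[-1,-4.7,0],0,0.6],[[-0.9,-4.7,0],0,0.6],[[0,0,0],0,0.6],[[0,0,0],0,0.6]]'

```text
time_s: 17.65
ee_pos: [504.7, -342.1, 189.6]
ee_rot: [-179.9, -0.1, 88.9]
force: [1.0, 0.7, -0.9]
gripper_width: 36.2
gripper_force: 0.0
```

Run:
```python
from h import *
s=env.state();e=s['ee_pos']; print(e.round(1))
p=env.grab_frame('wrist'); P=wcloud(p)[p['z_map']>0]; print('wrist',rimt(P,[465,-340,102.7],45))
```

```text
[ 504.7 -342.1  189.6]
wrist (array([ 464.1, -339.5,  102.2]), np.int64(2201), np.float64(0.65))
```

move_arm --plan '[[[-0.1,0,-2.5],0,0.6],[[0,0,-3.5],0,0.6],[[0,0,-2.3],0,0.6],[[0,0,0],0,0.7],[[0,0,0],0,0.8]]' --squeeze 15

```text
time_s: 18.2
ee_pos: [505.2, -340.5, 108.3]
ee_rot: [-180.0, -0.0, 89.1]
force: [-0.6, -0.5, 0.3]
gripper_width: 23.4
gripper_force: 0.2
```

move_arm --plan '[[[0,0,0],0,1],[[0,0,0],0,1],[[0,0,0],0,1]]' --squeeze 15

```text
time_s: 18.5
ee_pos: [505.3, -342.0, 109.1]
ee_rot: [179.9, 0.1, 89.0]
force: [-0.3, -0.3, -1.3]
gripper_width: 11.4
gripper_force: 14.9
```

move_arm --plan '[[[0,0,0.3],0,1],[[0,0,0.7],0,1],[[0,0,1],0,1],[[0,0,1],0,1],[[0,0,1],0,1]]' --squeeze 25

```text
time_s: 19.0
ee_pos: [504.9, -342.0, 149.3]
ee_rot: [179.9, 0.0, 89.0]
force: [0.0, 0.1, -0.7]
gripper_width: 10.9
gripper_force: 24.0
```

move_arm --plan '[[[0,0,3],0,1],[[0,0,3],0,1],[[0,0,0],0,1],[[0,0,0],0,1]]' --squeeze 30

```text
time_s: 19.4
ee_pos: [504.8, -341.9, 208.9]
ee_rot: [179.9, 0.1, 89.0]
force: [0.4, 0.4, -1.5]
gripper_width: 10.5
gripper_force: 28.5
```

Run:
```python
from h import *
s=env.state();e=s['ee_pos']; print(e.round(1),s['force'].round(2))
c=e[:2]+[-41,1]
p=env.grab_frame('wrist'); P=wcloud(p)[p['z_map']>0]; r=rim(P,c,45,e[2]-5,e[2]+40); print('wrist',r, 'rel',(r[0][:3]-e).round(1))
```

```text
[ 504.8 -341.9  208.9] [ 0.35  0.41 -1.47]
wrist (array([ 4.66021e+02, -3.40619e+02,  2.18181e+02, -6.40000e-02,
       -3.00000e-03]), 5071, np.float64(1.03)) rel [-38.8   1.3   9.3]
```

move_arm --plan '[[[0.9,4.4,0],0,1],[[1,4.6,0],0,1],[[1,4.6,0],0,1],[[1,4.6,0],0,1],[[1,4.6,0],0,1]]' --squeeze 30

```text
time_s: 19.95
ee_pos: [552.9, -111.9, 206.3]
ee_rot: [-179.8, -0.0, 89.0]
force: [0.6, 0.5, -0.5]
gripper_width: 10.3
gripper_force: 28.9
```

move_arm --plan '[[[1,4.6,0],0,1],[[1,4.6,0],0,1],[[1,4.6,0],0,1],[[1,4.6,0],0,1],[[1,4.6,0],0,1]]'

```text
time_s: 20.45
ee_pos: [602.9, 117.9, 206.2]
ee_rot: [-179.8, 0.0, 89.0]
force: [1.0, -0.6, -1.6]
gripper_width: 10.3
gripper_force: 28.9
```

move_arm --plan '[[[1,4.6,0],0,1],[[0.8,4.3,0],0,1],[[0,0,-2],0,1],[[0,0,-3],0,1],[[0,0,-1],0,1]]'

```text
time_s: 20.95
ee_pos: [618.9, 204.8, 143.0]
ee_rot: [-179.5, 0.2, 89.1]
force: [-0.8, -0.3, -0.7]
gripper_width: 10.6
gripper_force: 29.9
```

move_arm --plan '[[[0,0,0],0,1],[[0,0,0],0,1]]'

```text
time_s: 21.15
ee_pos: [622.1, 204.9, 148.3]
ee_rot: [180.0, -0.0, 89.0]
force: [1.0, -1.0, 0.1]
gripper_width: 10.5
gripper_force: 29.9
```

Run:
```python
from h import *
s=env.state();e=s['ee_pos']; print(e.round(1),s['force'].round(2))
p=env.grab_frame('wrist'); P=wcloud(p)[p['z_map']>0]
r=rim(P,e[:2]+[-41,1],45,e[2]-5,e[2]+40); print('S',r, 'rel',(r[0][:3]-e).round(1)); print('M',rim(P,[581,205],58,84,105)); print('L',rim(P,[580,205],71,60,84)); save(p,'w5')
```

```text
[622.1 204.9 148.3] [ 1.   -0.97  0.15]
S (array([ 5.83248e+02,  2.06242e+02,  1.58008e+02, -5.60000e-02,
       -4.00000e-03]), 5100, np.float64(1.03)) rel [-38.8   1.3   9.7]
M (array([5.81886e+02, 2.05969e+02, 9.27600e+01, 2.00000e-03, 0.00000e+00]), 1945, np.float64(0.54))
L (array([ 5.80737e+02,  2.05810e+02,  7.66010e+01,  1.00000e-03,
       -3.00000e-03]), 2865, np.float64(0.67))
```

View pics/w5.png

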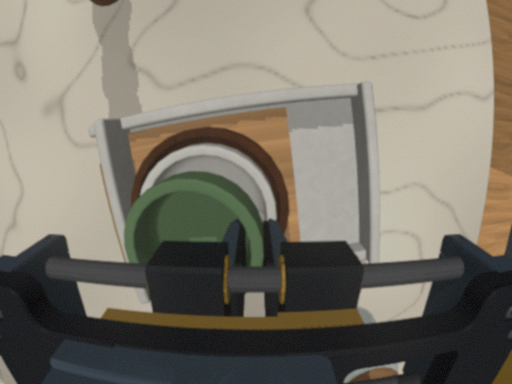

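move_arm --plan '[[[-0.1,0,-2],0,1],[[0,0,-1.5],0,1],[[0,0,-0.5],0,1],[[0,0,-0.3],0,1],[[0,0,0],0,1]]'

```text
time_s: 21.7
ee_pos: [621.3, 205.2, 105.8]
ee_rot: [179.9, -0.0, 89.0]
force: [-0.8, -0.2, 0.1]
gripper_width: 10.2
gripper_force: 29.9
```

move_arm --plan '[[[0,0,-0.2],0,1],[[0,0,-0.1],0,1],[[0,0,0],0,1]]'

```text
time_s: 22.0
ee_pos: [620.8, 205.2, 102.2]
ee_rot: [180.0, -0.0, 89.0]
force: [-0.2, -0.7, -1.3]
gripper_width: 10.9
gripper_force: 29.9
```

move_arm --plan '[[[0,0,-0.1],0,1],[[0,0,-0.1],0,1],[[0,0,0],0,1]]'

```text
time_s: 22.3
ee_pos: [620.9, 205.2, 100.0]
ee_rot: [180.0, -0.0, 89.0]
force: [0.5, -0.1, -0.3]
gripper_width: 10.3
gripper_force: 29.9
```

Run:
```python
from h import *
s=env.state();e=s['ee_pos']; print(e.round(1),s['force'].round(2))
p=env.grab_frame('wrist'); P=wcloud(p)[p['z_map']>0]
r=rim(P,e[:2]+[-41,1],45,e[2]-1,e[2]+40); print('S',r, 'rel',(r[0][:3]-e).round(1)); print('M',rim(P,[581,205],58,84,98))
```

```text
[620.9 205.2 100. ] [ 0.5  -0.05 -0.28]
S (array([ 5.82044e+02,  2.06502e+02,  1.09971e+02, -5.10000e-02,
       -1.00000e-03]), 4785, np.float64(0.91)) rel [-38.8   1.3   9.9]
M (array([5.81838e+02, 2.05549e+02, 9.27500e+01, 2.00000e-03, 1.00000e-03]), 3643, np.float64(0.62))
```

move_arm --plan '[[[0,0,-0.1],0,1],[[0,0,0],0,1]]'

```text
time_s: 22.55
ee_pos: [621.2, 205.3, 99.4]
ee_rot: [179.9, -0.0, 89.0]
force: [1.2, -0.1, 1.5]
gripper_width: 10.1
gripper_force: 29.9
```

move_arm --plan '[[[0,0,-0.1],0,1],[[0,0,0],0,1]]'

```text
time_s: 22.75
ee_pos: [621.5, 205.4, 98.6]
ee_rot: [179.9, -0.0, 89.0]
force: [1.8, 0.7, 1.8]
gripper_width: 10.4
gripper_force: 30.1
```

move_arm --plan '[[[0,0,-0.1],0,1],[[0,0,-0.1],0,1],[[0,0,0],0,1]]' --squeeze 12

```text
time_s: 23.05
ee_pos: [621.0, 205.4, 96.5]
ee_rot: [179.9, -0.0, 89.0]
force: [1.3, -0.1, 5.0]
gripper_width: 10.9
gripper_force: 13.1
```

move_arm --plan '[[[0,0,0],0,1],[[0,0,0],0,0.9],[[0,0,0],0,0.8],[[0,0,0],0,0.75],[[0,0,0],0,0.75]]' --squeeze 3

```text
time_s: 23.55
ee_pos: [619.9, 204.9, 95.1]
ee_rot: [-179.9, 0.0, 89.0]
force: [0.7, 0.7, 0.2]
gripper_width: 22.9
gripper_force: 0.0
```

move_arm --plan '[[[0,0,1],0,0.75],[[0,0,3],0,0.75],[[0,0,4],0,0.75],[[0,0,2],0,0.75],[[0,0,0],0,0.75]]'

```text
time_s: 24.05
ee_pos: [622.6, 205.8, 200.6]
ee_rot: [179.5, -0.2, 89.0]
force: [-0.1, 0.2, 0.1]
gripper_width: 22.5
gripper_force: 0.0
```

Run:
```python
from h import *
s=env.state();e=s['ee_pos']; print(e.round(1),s['force'].round(2))
for n in ['wrist','top','scene']:
    p=env.grab_frame(n); P=(wcloud(p) if n=='wrist' else cloud(p))[p['z_map']>0]
    if n=='wrist': print('S',rim(P,[581,205],45,99,120),'M',rim(P,[581,205],58,84,99)); print('L',rim(P,[580,205],71,60,84))
    # front panel
    if n!='wrist':
        T=P[(P[:,0]>440)&(P[:,0]<520)&(P[:,1]>90)&(P[:,1]<310)&(P[:,2]>66)&(P[:,2]<82)]
        print(n,'front',T.mean(0).round(1),cv2.minAreaRect(T[:,:2].astype(np.float32)))
        for q in env.landmark_of(p,'tray_front')[:2]: print(q, w(p,q['point'],59).round(1))
        B=P[(P[:,0]>700)&(P[:,0]<800)&(P[:,1]>110)&(P[:,1]<330)&(P[:,2]>43)&(P[:,2]<60)]; print('endstop',cv2.minAreaRect(B[:,:2].astype(np.float32)))
```

```text
[622.6 205.8 200.6] [-0.11  0.16  0.12]
S (array([ 5.82283e+02,  2.06971e+02,  1.08654e+02,  1.00000e-03,
       -1.00000e-03]), 2211, np.float64(0.63)) M (array([5.81386e+02, 2.05819e+02, 9.27370e+01, 2.00000e-03, 0.00000e+00]), 2374, np.float64(0.63))
L (array([5.80525e+02, 2.06003e+02, 7.67280e+01, 1.00000e-03, 0.00000e+00]), 2791, np.float64(0.71))
top front [507.8 155.5  74.5] ((506.62982177734375, 194.75872802734375), (26.251014709472656, 184.8615264892578), 3.123349666595459)
{'point': [212.0, 232.3], 'score': 0.76} [[477.8 190.8  59. ]]
endstop ((747.4318237304688, 158.14389038085938), (11.305941581726074, 55.20589828491211), 6.7486186027526855)
scene front [496.5 196.5  72.6] ((496.137939453125, 195.6736297607422), (16.549068450927734, 189.5549774169922), 7.809972286224365)
{'point': [299.5, 163.0], 'score': 0.6} [[482.9 194.3  59. ]]
endstop ((740.7077026367188, 225.13275146484375), (15.839963912963867, 187.46449279785156), 6.729108810424805)
```

move_arm --plan '[[[-4.3,-0.4,0],7.7,0.9],[[-4.3,-0.4,0],0,1],[[-4.3,-0.4,0],0,1],[[-4.3,-0.4,0],0,1],[[0,0,-4.5],0,1]]' --squeeze 20

```text
time_s: 24.8
ee_pos: [447.1, 189.7, 154.7]
ee_rot: [179.6, -0.1, 96.8]
force: [1.8, -0.2, -1.2]
gripper_width: 0.5
gripper_force: 0.0
```

move_arm --plan '[[[0,0,-4.5],0,1],[[0,0,-4],0,1],[[0,0,-1.2],0,1],[[0,0,0],0,1],[[0,0,0],0,1]]'

```text
time_s: 25.3
ee_pos: [448.7, 189.2, 53.8]
ee_rot: [-180.0, 0.0, 96.7]
force: [0.2, -0.4, 0.6]
gripper_width: 0.2
gripper_force: 0.0
```

move_arm --plan '[[[0.7,0.1,0],0,1],[[0.5,0.05,0],0,1],[[0.3,0.05,0],0,1],[[0.3,0.05,0],0,1],[[0.3,0.05,0],0,1]]'

```text
time_s: 25.8
ee_pos: [470.1, 192.2, 54.2]
ee_rot: [180.0, -0.0, 96.7]
force: [0.0, -0.2, 0.3]
gripper_width: 0.4
gripper_force: 0.0
```

Run:
```python
from h import *
s=env.state(); print(s['ee_pos'].round(1),s['force'].round(2),s['ee_rot'].round(1))
p=env.grab_frame('scene'); q=env.grab_frame('wrist')
a=cv2.resize(p['frame'][80:260,200:440,::-1],(512,384)); cv2.imwrite('pics/p1.png',cv2.resize(np.vstack([a,q['frame'][:,:,::-1]]),(400,600)))
```

```text
[470.1 192.2  54.2] [ 0.04 -0.18  0.33] [180.   -0.   96.7]
```

View pics/p1.png

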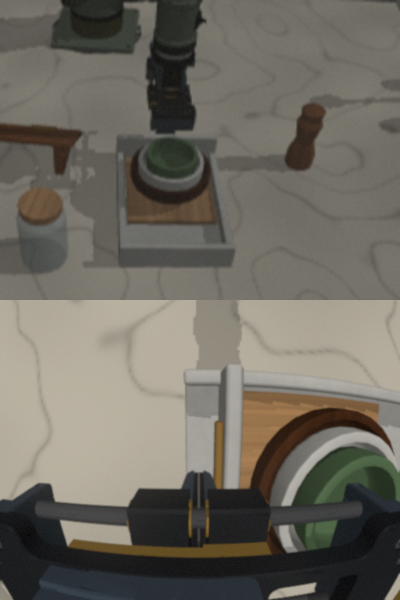

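move_arm --plan '[[[0.3,0.03,0],0,1],[[0.4,0.05,0],0,1],[[0.5,0.06,0],0,1],[[0.6,0.07,0],0,1],[[0.6,0.07,0],0,1]]'

```text
time_s: 26.4
ee_pos: [493.9, 194.9, 53.8]
ee_rot: [-180.0, 0.0, 96.7]
force: [-1.3, -1.6, 1.0]
gripper_width: 0.6
gripper_force: 1.5
```

move_arm --plan '[[[0.6,0.07,0],0,1],[[0.6,0.07,0],0,1],[[0.6,0.07,0],0,1],[[0.6,0.07,0],0,1],[[0.6,0.07,0],0,1]]'

```text
time_s: 26.9
ee_pos: [524.1, 198.4, 53.9]
ee_rot: [-180.0, 0.0, 96.7]
force: [-3.2, -0.5, 0.9]
gripper_width: 0.8
gripper_force: 1.5
```

Run:
```python
from h import *
s=env.state(); print(s['ee_pos'].round(1),s['force'].round(2))
p=env.grab_frame('wrist'); P=wcloud(p)[p['z_map']>0]; c=s['ee_pos'][:2]+[111,13]
print(rim(P,c,71,60,84),rim(P,c,58,84,99),rim(P,c,45,99,118))
```

```text
[524.1 198.4  53.9] [-3.19 -0.48  0.89]
(array([ 6.34044e+02,  2.12276e+02,  7.65610e+01, -1.00000e-03,
        0.00000e+00]), 6359, np.float64(2.15)) (array([ 6.34545e+02,  2.11734e+02,  9.26440e+01, -3.00000e-03,
        3.00000e-03]), 5825, np.float64(1.39)) (array([ 6.33606e+02,  2.13073e+02,  1.08457e+02, -3.00000e-03,
        3.00000e-03]), 3963, np.float64(0.88))
```

move_arm --plan '[[[0.3,0.04,0],0,1],[[0.3,0.04,0],0,1],[[0.3,0.03,0],0,1]]'

```text
time_s: 27.25
ee_pos: [532.8, 199.7, 54.0]
ee_rot: [-180.0, -0.0, 96.7]
force: [-3.1, 0.6, 1.5]
gripper_width: 0.5
gripper_force: 1.4
```

move_arm --plan '[[[0.3,0.04,0],0,1],[[0.2,0.02,0],0,1]]'

```text
time_s: 27.45
ee_pos: [538.0, 200.3, 54.0]
ee_rot: [180.0, -0.0, 96.7]
force: [-2.2, 0.2, 1.1]
gripper_width: 0.6
gripper_force: 1.4
```

move_arm --plan '[[[0.2,0.02,0],0,1],[[0.2,0.02,0],0,1]]'

```text
time_s: 27.65
ee_pos: [540.1, 200.5, 54.0]
ee_rot: [-179.8, -0.0, 96.7]
force: [-9.2, -0.3, 6.7]
gripper_width: 0.4
gripper_force: 4.9
```

move_arm --plan '[[[0.2,0.02,0],0,1],[[0.2,0.02,0],0,1]]'

```text
time_s: 27.85
ee_pos: [540.2, 200.4, 54.0]
ee_rot: [-179.3, 0.0, 96.7]
force: [-18.0, -0.6, 14.9]
gripper_width: 0.7
gripper_force: 9.6
```

move_arm --plan '[[[-0.4,-0.04,0],0,1],[[-0.8,-0.1,0],0,1],[[-2,-0.2,0],0,1],[[-3,-0.3,0],0,1],[[-3,-0.3,1],0,1]]'

```text
time_s: 28.35
ee_pos: [453.0, 191.3, 63.2]
ee_rot: [180.0, 0.0, 96.7]
force: [0.6, -0.3, 0.4]
gripper_width: 0.4
gripper_force: 0.0
```

move_arm --plan '[[[-2,0,4],0,1],[[-2,0,4],0,1],[[0,0,4],0,1],[[0,0,0],0,1],[[0,0,0],0,1]]'

```text
time_s: 28.85
ee_pos: [414.7, 191.9, 184.9]
ee_rot: [179.7, -0.1, 96.7]
force: [0.1, 0.1, -0.1]
gripper_width: 0.5
gripper_force: 0.0
```

Run:
```python
from h import *
s=env.state(); print(s['ee_pos'].round(1),s['force'].round(2))
p=env.grab_frame('scene'); t=env.grab_frame('top'); P=cloud(p)[p['z_map']>0]; c=[651,214]
print(rim(P,c,71,60,84),rim(P,c,58,84,99),rim(P,c,45,99,118)); P=cloud(t)[t['z_map']>0]; print(rim(P,c,45,99,118))
a=cv2.resize(p['frame'][80:260,200:440,::-1],(512,384)); cv2.imwrite('pics/f1.png',cv2.resize(np.vstack([a,t['frame'][:,:,::-1]]),(400,600)))
```

```text
[414.7 191.9 184.9] [ 0.07  0.12 -0.11]
(array([6.47763e+02, 2.12372e+02, 7.82230e+01, 1.70000e-02, 3.00000e-03]), 559, np.float64(4.08)) (array([6.49080e+02, 2.12022e+02, 9.40560e+01, 1.10000e-02, 2.00000e-03]), 377, np.float64(2.81)) (array([6.51187e+02, 2.12661e+02, 1.09663e+02, 4.00000e-03, 2.00000e-03]), 334, np.float64(2.13))
(array([ 6.49464e+02,  2.11650e+02,  1.08753e+02, -3.00000e-03,
        1.00000e-02]), 225, np.float64(1.5))
```

View pics/f1.png

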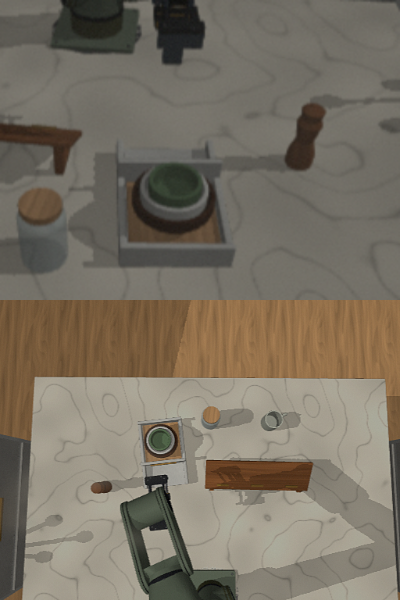

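```bash
python3 -c "
from workcell import env
print(env.job_done())"
```

```text
the job is handed in; nothing more can be done
None
```

The three covers are nested level on the cork mat with their rims 16 mm apart, the tray is pushed home against its stop, and the job was handed in at about 29 s with the jar, mug and pepper mill untouched.

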